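# Set the microscope lamp's dimmer to the third click

## Task

Set the brightness of the microscope lamp: with a fingertip, push the dimmer lever (the rectangular one, in the slot nearer the robot) right back to its home stop at the right-hand end, the end with the round dot; then push it the other way, feeling the clicks, and leave it sitting in the third notch from home without overrunning into the fourth. Only push it, gently: do not pinch anything or pick anything up, and leave the round iris lever and everything else where they are.

Things in the scene. Friction and masses are not known exactly. Their poses are not given: they have to be found in the camera images.
- lamp: the microscope lamp: white box fixed to the table, 200 (its x) x 260 (its y) x 85 mm high, flat top 85 mm above the table, a dark lens tube standing out 45 mm from its right (-y) side. Origin under the box's centre; x points away from the robot, y to its left, turned up to 0.5 rad. Two slots run along y on its top, 44 mm either side of the middle: dimmer's at x = -50 mm, iris's at x = +50 mm
- home_dot (a point): a round black dot, 8 mm across, on the lamp's top (x = -77, y = -35 mm in the lamp's frame), beside the right (-y) end of the dimmer's slot: it marks the home position. Five dark lines, each longer than the last, follow it 14 mm apart and mark the five notches
- attenuator (a joint): dimmer lever's travel in m along the lamp's +y: 0 = home, solid stop; spring notches (clicks) at 0.014 (first), 0.028, 0.042 (third), 0.056, 0.070 (fifth, solid far stop). Leaving a notch takes 4 to 5 N; past the crest half-way (7 mm on) the lever snaps by itself into the next notch, ahead of the finger. Starts in or between the first and second notch
- attenuator_top (a point): centre of the dimmer lever's top face, 118 mm above the table. The lever is a black block 26 mm (lamp's x) x 12 mm (lamp's y) x 22 mm high on a thin steel stem; the block spans 11 to 33 mm above the lamp's top. At travel q the point lies at x = -50 mm, y = -35 mm + q in the lamp's frame
- iris (a joint): the iris lever's travel in m along the lamp's +y, 0 to 0.070, stiff and without notches; starts anywhere in the middle. Leave alone
- iris_top (a point): centre of the top face of the iris lever: a black round knob 20 mm across, its top 33 mm above the lamp's top, in the slot farther from the robot. Leave alone
- dish: round flat glass dish, 58 mm across, 15 mm high, standing on top of the lamp; origin under its centre. Leave alone
- slide_case: white flat plastic slide case, 80 x 30 x 18 mm, lying on top of the lamp; origin under its centre. Leave alone
- oil_bottle: small amber bottle, 34 mm across, 75 mm high, on the table left of the lamp; origin under its centre. Leave alone
- sample_jar: clear jar, 52 mm across, 60 mm high, on the table right of the lamp; origin under its centre. Leave alone
- glove_carton: white and orange glove carton, 235 x 120 x 75 mm; origin under its centre. Leave alone
- stapler: stapler, 130 x 35 x 43 mm; origin under its centre. Leave alone
- mouse: computer mouse, 105 x 60 x 33 mm; origin under its centre. Leave alone

How it is judged:
By the outcome, as a careful person would: the job done as asked, in the order asked, and still so for the second after the job is handed in, with the robot touching nothing.
It also fails if it takes over 40 s, if anything falls off the work surface, if the arm or the gripper's body presses on something with over 40 N, if the wrist force passes 120 N, or if a joint passes its speed limit or range.

## Robot

A 6-joint arm with a two-finger parallel gripper is mounted at the origin on the work surface. World frame = base frame: x ahead of the robot, y to its left, z up, the work surface at z = 0. Lengths are in mm, angles in rad, forces in N, time in s.
With the tool pointing down it reaches from about 350 to 775 mm from the base axis. Payload 7.3 kg.
Tool frame: the origin (TCP) lies midway between the tips of the shut fingers; the grasp point (between the pads) lies 19 mm behind it; z points along the fingers, y is the line along which they close (so a half turn about z gives the same grasp; the last joint's range is limited). The gripper opens to 92 mm and grips with 3 to 60 N. Pads are 19 mm wide; open, the fingers measure 130 mm over their backs; the gripper's body (75 mm by 190 mm) begins 47 mm behind the grasp point.
Start: joints at [1.199, 0.342, 1.524, -0, 1.275, -0.146], TCP at [117.525, 511.699, 196.241] pointing down, gripper open.
Joint ranges: [-2.53, 2.53], [-0.77, 2.02], [0.04, 2.7], [-1, 4.14], [0.28, 2.66], [-3.11, 3.11]. Speed limits (rad/s): [2.57, 2.57, 3.14, 3.14, 3.14, 3.14].

## Interface

Orientations are given as [roll, pitch, yaw] about the fixed x, y, z axes, in that order (R = Rz(yaw) Ry(pitch) Rx(roll)).
In Python, from plant import bot gives the robot as it stands.
- The arm moves only by the tool jog_arm, never from a script. Its arguments are lists of equal length, an entry for each row: "dp": the shift along the tool's x, y, z in m, a list of three; "twist": the turn about the tool's z in degrees. A call has 1 to 10 rows; each row shifts and turns the commanded pose from where the row before left it, along the tool's axes as they then stand; what a row does not reach is not made up. A row lasts 1/8 s, in which the tool goes at most 62.5 mm and 10.7 degrees, less where a joint would pass 70% of its speed; a pose out of reach is approached as far as the arm can. A call is refused whole if a number of a shift passes 0.0625 or a number of a turn 10.7, either way. A call with a gripper value outside its range is refused whole. "jaw" is the finger opening in m, from 0 to 0.0918, set as the call begins (left out, the last holds). The fingers move at their own pace and stop on an object; the grip force is fixed at half the most. Time passes only in rows, so rows that do not move let the fingers close. It gives the time, the measured TCP pose, the force, the opening and the grip force at its end, in the units of the state.
- bot.get_obs(): the state, without advancing time (a new reading comes with each control period).
- bot.capture(name): name is "scene" or "top" or "wrist"; returns the picture (400x640x3 uint8, blue, green, red); there is no depth.
- bot.camera_params(name): a dict with "fx", "fy", "cx", "cy" (pixels), "R" (3x3) and "t" (3): a world point X has camera coordinates R X + t. Camera axes: x right, y down, z forward; pixel columns grow to the right and rows downward; lengths in mm; the calibration is good to about 2 mm. A picture is of the moment at which its call begins: read the wrist's pose just before it. camera_params takes no time and is no camera call; for the wrist camera it gives the pose at the moment of the call.
- bot.close_job(): hands the job in; it is judged then, once.
Trained networks look in the newest picture that a camera, given by its name, has taken for a name from the list of things; names that differ only in an ending like _2 or _b are one class to them, and where a whole thing is asked for, a point or a joint stands for the part that bears it (a point fixed in the world has none). Each returns a list of dicts, best first, with "confidence" (0 to 1); they miss things now and then, are a little off and sometimes report something else, mostly with a low value. They report only what shows in the picture. A call takes as long as a camera call.
- bot.find_in(camera, label): "bbox" ([centre column, centre row, width, height] in pixels, round what is visible of it).
- bot.masks_of(camera, label): "pixels" (400x640 bool, what is visible of it) and "bbox" ([centre column, centre row, width, height] in pixels, round what is visible of it).
The state is a dict: "time": time; "joint_positions": joint angles; "dq": joint speeds; "tau": joint torques, N m; "tool_pos": TCP position; "tcp_rot": TCP orientation; "contact_force": force on the tool from outside, world axes, zero at the start; "moment": the same for the moment, N m; "grip_width": finger opening in mm; "finger_force": force on a finger pad.
Only numpy, scipy, OpenCV 4.12 (cv2) and the standard library are available. Lean on these libraries where they do the work, as an engineer would, in place of code of your own. Each camera call takes 0.05 s, during which the arm holds its last target. There are 200 camera calls.

## Working session

There is one attempt and no reset: what is moved stays moved. The work goes in short steps, Python scripts to look and compute and a tool call to move; the robot and the scene stay as the last step left them, time stands still between calls to the robot, and variables do not carry over. Pictures are saved under pics/ and viewed, at most 10 in all, crops included, and the job is handed in when it is done.

Besides the shell and the picture viewer there is one more tool, called after ">>>" as name(argument=value, ...), one argument or row to a line, values as JSON. jog_arm: Moves the arm, as the interface text tells. Its arguments: {"type":"object","properties":{"dp":{"type":"array"},"twist":{"type":"array"},"jaw":{"type":"number"}},"required":["dp","twist"]}

```bash
mkdir -p pics; ls
cat > h.py <<'E'
import numpy as np, cv2
from plant import bot
def ray(cam,u,v,z,P=None):
    P=P or bot.camera_params(cam); R=np.array(P["R"]);t=np.array(P["t"])
    C=-R.T@t; d=R.T@np.array([(u-P["cx"])/P["fx"],(v-P["cy"])/P["fy"],1]); return C+d*(z-C[2])/d[2]
E
python3 - <<'E'
from h import *
o=bot.get_obs(); print(o["time"],o["tool_pos"],o["tcp_rot"],o["contact_force"])
for c in ("top","scene"):
    im=bot.capture(c); cv2.imwrite(f"pics/{c}0.png",im)
    for l,z in (("lamp",85),("home_dot",85),("attenuator_top",118),("iris_top",118),("dish",92),("slide_case",95)):
        for r in bot.find_in(c,l)[:2]:
            b=r["bbox"]; print(c,l,round(r["confidence"],2),np.round(b),np.round(ray(c,b[0],b[1],z)))
E
```

```text
pics
0.0 [117.35894482 511.26013887 195.55765022] [-3.14011448e+00 -2.26186206e-04  2.91575965e+00] [-0.04157831  0.57606789 -0.82947647]
top lamp 0.72 [330. 191.  88.  61.] [584. -47.  85.]
top home_dot 0.57 [329. 193.  89.  59.] [576. -44.  85.]
top dish 0.56 [299. 169.  19.  18.] [662.  65.  92.]
top slide_case 0.7 [352. 175.   9.  20.] [ 638. -129.   95.]
scene lamp 0.9 [313. 226.  95.  86.] [614.  21.  85.]
scene lamp 0.28 [284. 183.  14.  21.] [ 587. -193.   85.]
scene home_dot 0.88 [311. 226.  93.  93.] [619.  19.  85.]
scene attenuator_top 0.5 [321. 201.  10.   8.] [551. -27. 118.]
scene iris_top 0.4 [298. 217.   4.   8.] [647. -13. 118.]
scene dish 0.72 [309. 242.  19.  19.] [663.  73.  92.]
scene slide_case 0.7 [283. 201.  24.  17.] [ 639. -116.   95.]
```

Run:
```python
import cv2,numpy as np
a=cv2.imread("pics/top0.png")[140:240,260:400]; b=cv2.imread("pics/scene0.png")[160:290,230:390]
a=cv2.resize(a,(420*2-40,570),interpolation=3)[:, :800]
cv2.imwrite("pics/a.png",a); cv2.imwrite("pics/b.png",cv2.resize(b,None,fx=4.5,fy=4.5,interpolation=3))
```

```text
(no output)
```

View pics/a.png

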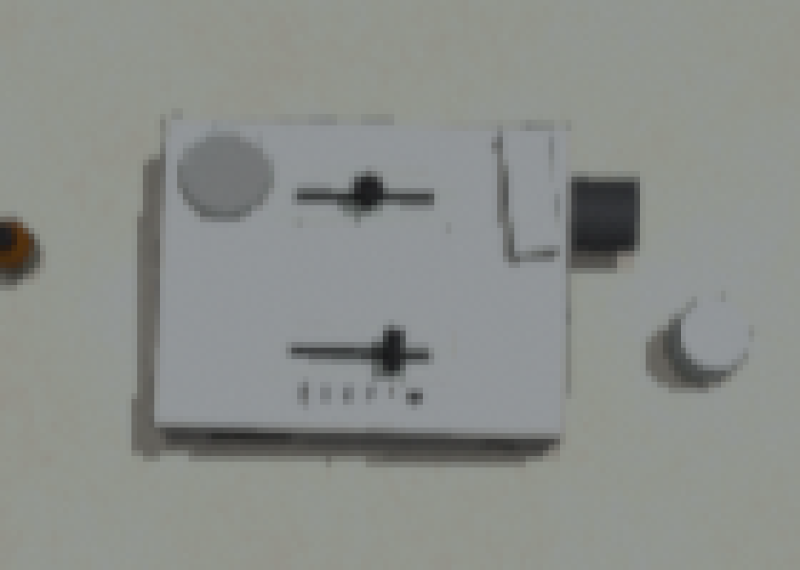

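View pics/b.png

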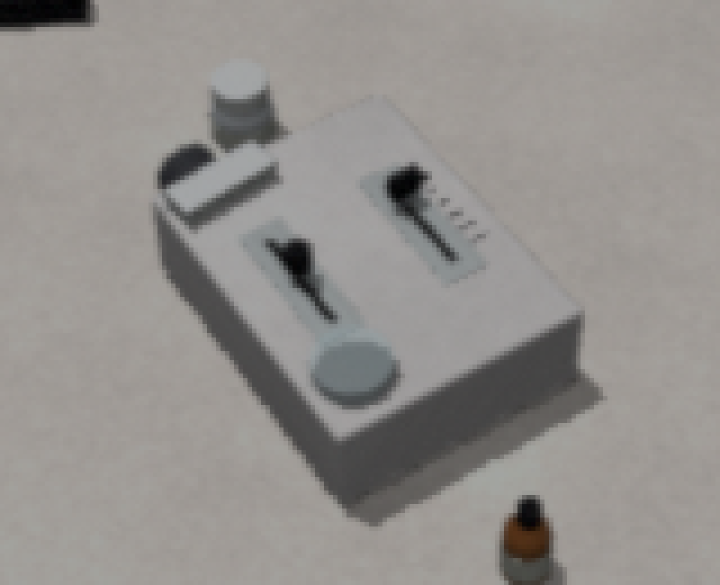

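The top view shows the lamp slightly turned. In the crop, the dimmer lever is at about (392,350), the home dot at (414,397), and the ticks run to its left. The iris knob is at (368,190).

Run:
```python
from h import *
s=800/140
f=lambda u,v,z:ray("top",260+u/s,140+v/5.7,z)
c=[f(*p,85) for p in ((167,122),(567,125),(155,425),(560,437))]
TL,TR,BL,BR=c
print(np.round(c),np.round(np.mean(c,0)))
for a,b in ((TR,TL),(BR,BL)): d=b-a; print("yaw",np.arctan2(-d[0],d[1]),np.hypot(*d[:2]))
for a,b in ((BL,TL),(BR,TR)): d=b-a; print("yaw",np.arctan2(d[1],d[0]),np.hypot(*d[:2]))
a,b=f(430,355,85),f(290,350,85); d=b-a; print("slot",a,b,np.arctan2(-d[0],d[1]))
print("lever",f(392,350,118),"dot",f(414,397,85), bot.get_obs()["time"])
```

```text
[[ 693.  100.   85.]
 [ 689. -154.   85.]
 [ 498.  106.   85.]
 [ 490. -147.   85.]] [592. -24.  85.]
yaw -0.013972392290073412 254.3893808448768
yaw -0.034203713207770624 253.61036403218185
yaw -0.032017126568764424 194.22108996551083
yaw -0.03571989191703646 199.3671369343717
slot [541.90588369 -66.29741234  85.        ] [545.50948468  21.67130814  85.        ] -0.04094168101284157
lever [541.0873993  -42.47326369 118.        ] dot [515.37108042 -56.09341576  85.        ] 0.7
```

>>> jog_arm(
  dp=[
    [0,0,-0.03],
    [-0.038,-0.0304,-0.005],
    [-0.038,-0.0304,-0.005],
    [-0.038,-0.0304,-0.005],
    [-0.038,-0.0304,-0.005],
    [-0.038,-0.0304,-0.005],
    [-0.038,-0.0304,-0.005],
    [-0.038,-0.0304,0],
    [-0.038,-0.0304,0],
    [-0.038,-0.0304,0],
  ],
  twist=[0,0,0,0,0,0,0,0,0,0],
  jaw=0,
)

```text
time: 1.95
tool_pos: [390.4, 167.1, 256.5]
tcp_rot: [3.141, 0.001, 2.916]
contact_force: [-0.2, 0.2, 0.5]
grip_width: 1.3
finger_force: 0.0
```

>>> jog_arm(
  dp=[
    [-0.038,-0.0304,0],
    [-0.038,-0.0304,0],
    [0,0,0],
    [0,0,0],
    [0,0,0],
    [0,0,0],
    [0,0,0],
    [0,0,0],
    [0,0,0],
    [0,0,0],
  ],
  twist=[0,0,9.9,9.9,9.9,9.9,9.9,9.9,9.9,9.5],
)

```text
time: 3.2
tool_pos: [450.0, 92.2, 256.3]
tcp_rot: [3.141, -0.0, 1.535]
contact_force: [-0.5, -0.0, -0.4]
grip_width: 0.3
finger_force: 0.0
```

Run:
```python
from h import *
P=bot.camera_params("wrist"); R=np.array(P["R"]);t=np.array(P["t"])
print("cam",-R.T@t, "axis",R[2])
for X in ([541,-42,118],[515,-56,85],[545,22,85]):
    c=R@X+t; print(P["fx"]*c[0]/c[2]+P["cx"],P["fy"]*c[1]/c[2]+P["cy"])
```

```text
cam [451.92035711 171.48509251 444.98511822] axis [-0.01003843 -0.28992688 -0.95699615]
402.77686361966164 293.02453548535647
375.7655629597052 288.7632029706035
401.3988122172189 231.62244125243933
```

Run:
```python
from h import *
P=bot.camera_params("wrist"); im=bot.capture("wrist"); cv2.imwrite("pics/w0.png",im)
for l,z in (("home_dot",85),("attenuator_top",118),("iris_top",118)):
    for r in bot.find_in("wrist",l)[:2]:
        b=r["bbox"]; print(l,round(r["confidence"],2),np.round(b),np.round(ray("wrist",b[0],b[1],z,P),1))
cv2.imwrite("pics/w0c.png",cv2.resize(im[200:350,300:500],None,fx=4,fy=4,interpolation=3))
```

```text
home_dot 0.92 [448. 250. 187. 200.] [603.9  -4.7  85. ]
iris_top 0.84 [491. 273.  20.  27.] [640.9 -19.1 118. ]
```

View pics/w0c.png

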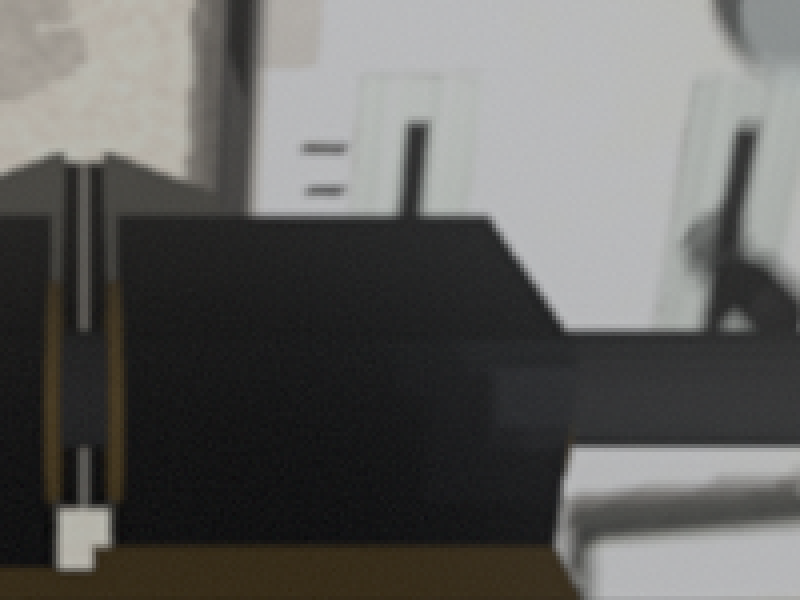

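The gripper hides the lever here. Only the far end of the slot shows, at about (403,230), with ticks 5 and 4 at (381,237) and (381,247). I'll go beside the lever on its +y side.

>>> jog_arm(
  dp=[
    [-0.03,0.032,0],
    [-0.03,0.032,0],
    [-0.0286,0.0312,0],
    [0,0,0.04],
    [0,0,0.04],
    [0,0,0.04],
    [0,0,0],
    [0,0,0],
  ],
  twist=[0,0,0,0,0,0,0,0],
)

```text
time: 4.4
tool_pos: [543.5, 0.7, 137.7]
tcp_rot: [3.139, 0.0, 1.542]
contact_force: [0.5, 0.4, -0.0]
grip_width: 0.7
finger_force: 0.0
```

Run:
```python
from h import *
im=bot.capture("scene"); cv2.imwrite("pics/s1.png",cv2.resize(im[120:270,230:430],None,fx=4,fy=4,interpolation=3))
print(bot.get_obs()["tool_pos"])
```

```text
[543.81483137   0.64632042 138.18621522]
```

View pics/s1.png

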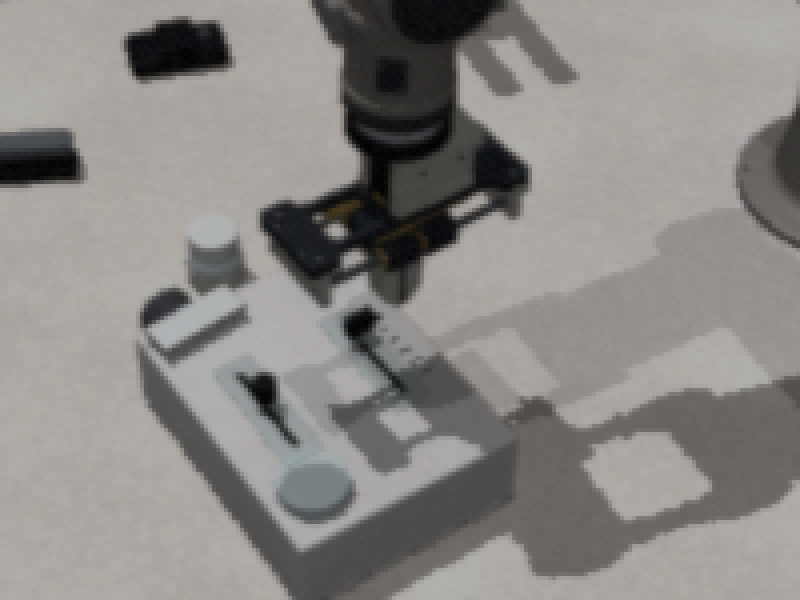

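Run:
```python
from h import *
P=bot.camera_params("scene"); R=np.array(P["R"]);t=np.array(P["t"])
for X in ([543,0,138],[543,0,204],[638,0,204],[638,0,185],[638,-37,204],[638,37,204],[448,0,204],[448,-37,204]):
    c=R@X+t; print(X,((P["fx"]*c[0]/c[2]+P["cx"])-230)*4,((P["fy"]*c[1]/c[2]+P["cy"])-120)*4)
```

```text
[543, 0, 138] 391.0468026135268 321.1925952902775
[543, 0, 204] 392.19370469083333 260.277173235512
[638, 0, 204] 286.0011308579042 313.1433139764066
[638, 0, 185] 286.86969676786975 331.1048187395844
[638, -37, 204] 258.36076647604 283.5701638920491
[638, 37, 204] 314.6149217827408 343.75795862479083
[448, 0, 204] 492.2227228242132 210.47945235973305
[448, -37, 204] 462.85346532905396 184.2417922669124
```

The fingertip is beside the lever on its +y side and the gripper body is well clear. Now I'll descend and approach.

>>> jog_arm(
  dp=[
    [0,0,0.018],
    [0,0,0.017],
    [0,0,0],
    [-0.006,0,0],
    [-0.006,0,0],
    [-0.004,0,0],
    [-0.002,0,0],
    [0,0,0],
  ],
  twist=[0,0,0,0,0,0,0,0],
)

```text
time: 5.45
tool_pos: [542.0, -17.4, 101.2]
tcp_rot: [3.142, -0.0, 1.54]
contact_force: [0.4, -0.3, -0.2]
grip_width: 0.3
finger_force: 0.0
```

>>> jog_arm(
  dp=[
    [-0.002,0,0],
    [-0.002,0,0],
    [-0.002,0,0],
    [-0.002,0,0],
    [-0.002,0,0],
    [-0.002,0,0],
  ],
  twist=[0,0,0,0,0,0],
)

```text
time: 6.2
tool_pos: [541.6, -29.4, 101.2]
tcp_rot: [-3.142, -0.0, 1.54]
contact_force: [0.7, -0.5, -1.1]
grip_width: 0.1
finger_force: 0.0
```

>>> jog_arm(
  dp=[
    [-0.001,0,0],
    [-0.001,0,0],
    [-0.001,0,0],
    [-0.001,0,0],
  ],
  twist=[0,0,0,0],
)

```text
time: 6.7
tool_pos: [541.5, -33.3, 101.2]
tcp_rot: [3.142, -0.0, 1.54]
contact_force: [0.3, 0.7, 0.4]
grip_width: 0.9
finger_force: 0.0
```

>>> jog_arm(
  dp=[
    [-0.001,0,0],
    [-0.001,0,0],
    [-0.001,0,0],
  ],
  twist=[0,0,0],
)

```text
time: 7.08
tool_pos: [541.4, -36.3, 101.2]
tcp_rot: [3.142, -0.0, 1.54]
contact_force: [0.2, -0.4, -0.5]
grip_width: 0.5
finger_force: 0.0
```

>>> jog_arm(
  dp=[
    [-0.001,0,0],
    [-0.001,0,0],
  ],
  twist=[0,0],
)

```text
time: 7.32
tool_pos: [541.3, -38.3, 101.2]
tcp_rot: [3.142, -0.0, 1.54]
contact_force: [0.5, 0.1, -0.1]
grip_width: 0.6
finger_force: 0.0
```

>>> jog_arm(
  dp=[
    [-0.001,0,0],
    [-0.001,0,0],
  ],
  twist=[0,0],
)

```text
time: 7.58
tool_pos: [541.3, -40.3, 101.2]
tcp_rot: [3.142, -0.0, 1.541]
contact_force: [0.5, 0.0, -0.1]
grip_width: 0.3
finger_force: 0.0
```

>>> jog_arm(
  dp=[
    [-0.001,0,0],
    [-0.001,0,0],
  ],
  twist=[0,0],
)

```text
time: 7.82
tool_pos: [541.2, -42.3, 101.2]
tcp_rot: [-3.142, -0.0, 1.541]
contact_force: [-0.3, -1.2, 0.4]
grip_width: 0.7
finger_force: 0.0
```

Run:
```python
from h import *
im=bot.capture("scene"); cv2.imwrite("pics/s2.png",cv2.resize(im[170:250,270:370],None,fx=7,fy=7,interpolation=3))
print(bot.get_obs()["tool_pos"])
```

```text
[541.21416291 -42.40379886 101.2134254 ]
```

View pics/s2.png

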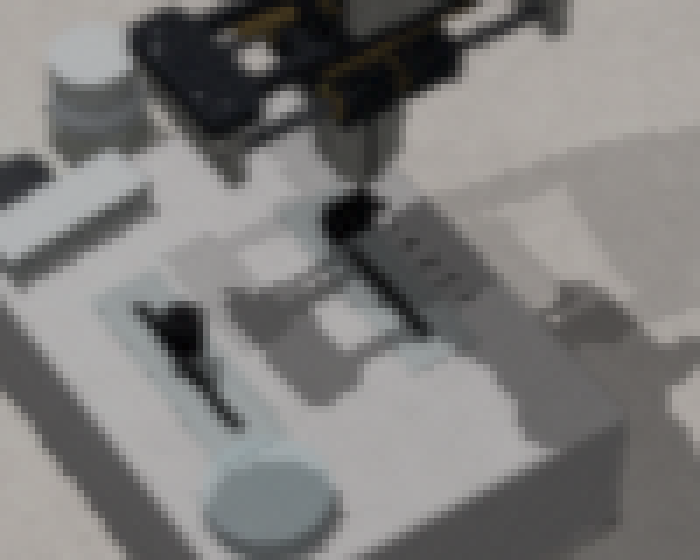

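Run:
```python
from h import *
P=bot.camera_params("scene"); R=np.array(P["R"]);t=np.array(P["t"])
print("cam",-R.T@t)
for X in ([541,-42,101],[541,-42,120],[541,-57,118],[541,-43,118],[541,-57,96],[541,-43,96],[542,-66,85],[545.5,22,85],[515,-56,85]):
    c=R@X+t; print(X,np.round([((P["fx"]*c[0]/c[2]+P["cx"])-270)*7,((P["fy"]*c[1]/c[2]+P["cy"])-170)*7]))
w=ray("scene",270+425/7,170+332/7,85); print("slot +y end",w, "slot -y iris",ray("scene",270+137/7,170+305/7,85),"iris +y",ray("scene",270+238/7,170+425/7,85))
print(bot.get_obs()["contact_force"])
```

```text
cam [1071.51214992  709.83961882 1067.57750392]
[541, -42, 101] [353. 212.]
[541, -42, 120] [353. 183.]
[541, -57, 118] [335. 167.]
[541, -43, 118] [352. 185.]
[541, -57, 96] [335. 200.]
[541, -43, 96] [352. 218.]
[542, -66, 85] [322. 206.]
[545.5, 22, 85] [427. 324.]
[515, -56, 85] [381. 194.]
slot +y end [549.0339594   25.41808215  85.        ] slot -y iris [646.55057927 -63.3116071   85.        ] iris +y [648.0442865   21.92339599  85.        ]
[0.07902907 0.05891777 0.15460486]
```

The lever has not moved, and the fingertip looks higher than expected, behind or above the lever at (365,190). I'll check with the wrist camera.

Run:
```python
from h import *
P=bot.camera_params("wrist"); R=np.array(P["R"]);t=np.array(P["t"])
im=bot.capture("wrist"); cv2.imwrite("pics/w1.png",im)
o=bot.get_obs();print(o["tool_pos"],-R.T@t,o["time"])
for X in (o["tool_pos"],o["tool_pos"]+[0,0,19],[541,-43,118],[541,-57,118],[545,22,85]):
    c=R@X+t; print(np.round(X),np.round([P["fx"]*c[0]/c[2]+P["cx"],P["fy"]*c[1]/c[2]+P["cy"]]))
```

```text
[541.23862299 -42.33700711 101.21162427] [542.71143629  36.92450825 289.91212475] 7.925
[541. -42. 101.] [322. 236.]
[541. -42. 120.] [322. 248.]
[541 -43 118] [322. 248.]
[541 -57 118] [322. 269.]
[545  22  85] [325. 131.]
```

View pics/w1.png

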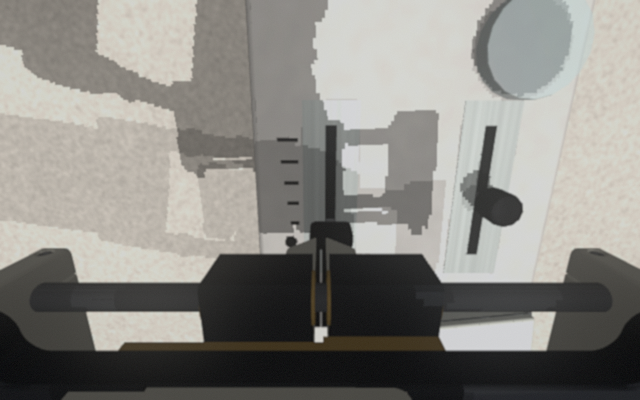

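The wrist view shows the lever at (331,237) in about the first notch, with the dot at (291,242) and ticks at rows 222, 203, 183, 162 and 139. The fingertips at (321,245) overlap its top, so they hover just above it. I'll check the height scale.

Run:
```python
from h import *
P=bot.camera_params("wrist")
print(P["fx"],P["fy"],P["cx"],P["cy"])
for z in (65,85,105):
    print(z,[np.round(ray("wrist",u,v,z,P)[:2],1).tolist() for u,v in ((291,242),(295,222),(293,203),(291,183),(289,162),(287,139.5),(331,125))])
print("lever face bottom edge z96",ray("wrist",331,222,96,P),"knob",ray("wrist",504,206,118,P))
R=np.array(P["R"]);t=np.array(P["t"])
for X in ([546,-37,96],[546,-37,118],[546,-49,118],[546,-35,118]):
    c=R@X+t; print(X,np.round([P["fx"]*c[0]/c[2]+P["cx"],P["fy"]*c[1]/c[2]+P["cy"]]))
im=cv2.imread("pics/w1.png")
cv2.imwrite("pics/w1c.png",cv2.resize(im[195:275,270:380],None,fx=7,fy=7,interpolation=3))
```

```text
318.42284823464007 318.42284823464007 320.54137152249126 202.5602761281537
65 [[517.1, -62.1], [521.0, -45.9], [520.4, -30.9], [519.8, -15.7], [519.2, -0.4], [518.8, 15.4], [549.6, 24.3]]
85 [[519.4, -53.3], [523.0, -38.5], [522.4, -24.9], [521.8, -11.0], [521.3, 2.9], [520.9, 17.3], [549.0, 25.4]]
105 [[521.6, -44.5], [524.9, -31.1], [524.3, -18.8], [523.8, -6.3], [523.4, 6.3], [523.0, 19.2], [548.4, 26.5]]
lever face bottom edge z96 [547.3541453  -35.15196149  96.        ] knob [644.92505512 -20.33114883 118.        ]
[546, -37, 96] [329. 225.]
[546, -37, 118] [330. 238.]
[546, -49, 118] [330. 257.]
[546, -35, 118] [330. 235.]
```

View pics/w1c.png

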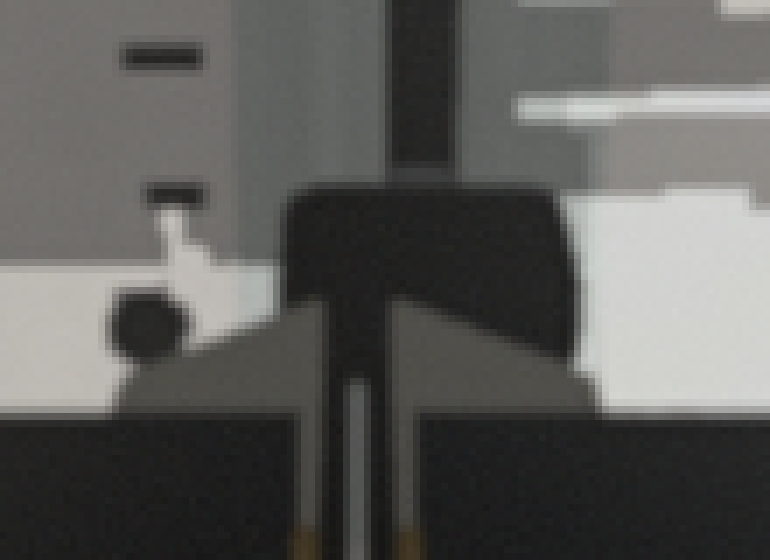

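The camera scale agrees, with ticks 14 mm apart. The lever is in the first notch (centre about (547,-41)), and home is at about y=-54. The fingers end about 20 mm short of the nominal TCP and passed over the lever. I'll back off, go lower and shift x by +5 mm.

>>> jog_arm(
  dp=[
    [0,0,-0.005],
    [0.014,0.0025,0],
    [0.014,0.0025,0],
    [0,0,0.007],
    [0,0,0.007],
    [0,0,0],
  ],
  twist=[0,0,0,0,0,0],
)

```text
time: 8.68
tool_pos: [546.4, -14.5, 91.2]
tcp_rot: [-3.14, -0.0, 1.54]
contact_force: [-0.1, -0.5, -0.2]
grip_width: 0.5
finger_force: 0.0
```

>>> jog_arm(
  dp=[
    [0,0,0.003],
    [0,0,0.002],
    [0,0,0.002],
    [0,0,0],
  ],
  twist=[0,0,0,0],
)

```text
time: 9.18
tool_pos: [547.0, -14.4, 85.1]
tcp_rot: [-3.141, -0.0, 1.54]
contact_force: [0.1, -0.3, 0.4]
grip_width: 0.2
finger_force: 0.0
```

>>> jog_arm(
  dp=[
    [0,0,0.0015],
    [0,0,0.0015],
    [-0.003,0,0],
    [-0.003,0,0],
    [-0.002,0,0],
    [-0.001,0,0],
    [-0.001,0,0],
  ],
  twist=[0,0,0,0,0,0,0],
)

```text
time: 10.05
tool_pos: [546.8, -24.0, 82.3]
tcp_rot: [3.141, -0.001, 1.54]
contact_force: [0.8, 3.2, 0.7]
grip_width: 0.4
finger_force: 1.8
```

>>> jog_arm(
  dp=[
    [-0.001,0,0],
    [-0.001,0,0],
    [-0.001,0,0],
  ],
  twist=[0,0,0],
)

```text
time: 10.42
tool_pos: [546.7, -27.4, 82.3]
tcp_rot: [3.141, 0.0, 1.541]
contact_force: [0.4, 2.3, 0.8]
grip_width: 0.4
finger_force: 1.4
```

>>> jog_arm(
  dp=[
    [-0.001,0,0],
    [-0.001,0,0],
    [-0.001,0,0],
  ],
  twist=[0,0,0],
)

```text
time: 10.8
tool_pos: [546.6, -30.8, 82.2]
tcp_rot: [3.141, 0.0, 1.54]
contact_force: [0.3, 1.5, 1.1]
grip_width: 0.5
finger_force: 0.5
```

>>> jog_arm(
  dp=[
    [-0.001,0,0],
    [-0.001,0,0],
    [-0.001,0,0],
    [-0.001,0,0],
  ],
  twist=[0,0,0,0],
)

```text
time: 11.3
tool_pos: [546.4, -34.5, 82.1]
tcp_rot: [-3.141, 0.0, 1.541]
contact_force: [0.3, -0.6, -0.2]
grip_width: 0.4
finger_force: 0.0
```

>>> jog_arm(
  dp=[
    [-0.001,0,0],
    [-0.001,0,0],
  ],
  twist=[0,0],
)

```text
time: 11.55
tool_pos: [546.4, -36.4, 82.2]
tcp_rot: [3.142, -0.0, 1.541]
contact_force: [0.4, 0.0, 0.2]
grip_width: 0.4
finger_force: 0.0
```

>>> jog_arm(
  dp=[
    [-0.001,0,0],
  ],
  twist=[0],
)

```text
time: 11.68
tool_pos: [546.3, -37.2, 82.2]
tcp_rot: [-3.142, -0.0, 1.54]
contact_force: [-0.6, 2.5, -0.7]
grip_width: 1.0
finger_force: 1.6
```

Snapped, and now in contact near home. I'll press onto the stop.

>>> jog_arm(
  dp=[
    [-0.0005,0,0],
    [0,0,0],
  ],
  twist=[0,0],
)

```text
time: 11.92
tool_pos: [546.3, -37.3, 82.2]
tcp_rot: [3.142, -0.001, 1.54]
contact_force: [0.9, 3.9, 0.7]
grip_width: 0.4
finger_force: 2.2
```

>>> jog_arm(
  dp=[
    [-0.0005,0,0],
    [0,0,0],
  ],
  twist=[0,0],
)

```text
time: 12.18
tool_pos: [546.3, -37.4, 82.2]
tcp_rot: [-3.142, -0.002, 1.541]
contact_force: [0.1, 6.5, 1.0]
grip_width: 0.4
finger_force: 3.2
```

>>> jog_arm(
  dp=[
    [-0.0005,0,0],
    [0,0,0],
  ],
  twist=[0,0],
)

```text
time: 12.42
tool_pos: [546.3, -37.5, 82.2]
tcp_rot: [3.142, -0.002, 1.541]
contact_force: [1.6, 7.3, 0.7]
grip_width: 0.4
finger_force: 4.1
```

Home stop reached: the force rises and the tool has stalled. Next I'll back off, cross over and come down on the other side.

>>> jog_arm(
  dp=[
    [0.006,0,0],
    [0,0,-0.025],
    [0,0,-0.025],
    [-0.025,0,0],
    [-0.025,0,0],
    [0,0,0],
    [0,0,0.025],
    [0,0,0.025],
    [0,0,0],
  ],
  twist=[0,0,0,0,0,0,0,0,0],
)

```text
time: 13.55
tool_pos: [543.6, -81.9, 80.6]
tcp_rot: [-3.137, -0.001, 1.541]
contact_force: [0.1, 0.2, 0.1]
grip_width: 0.3
finger_force: 0.0
```

Run:
```python
from h import *
im=bot.capture("wrist"); cv2.imwrite("pics/w2.png",cv2.resize(im[60:300,220:540],None,fx=2.5,fy=2.5,interpolation=3))
print(bot.get_obs()["tool_pos"])
```

```text
[544.60799301 -82.23283977  81.92376594]
```

View pics/w2.png

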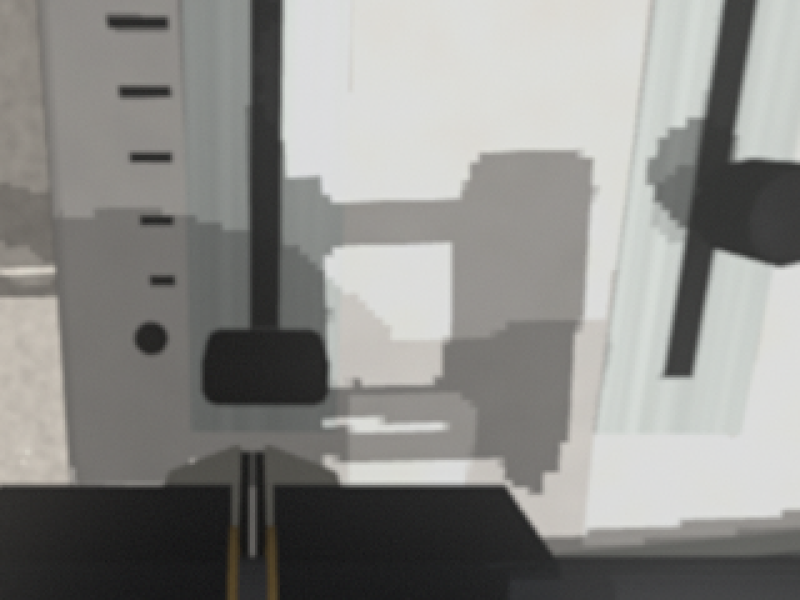

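The lever is at home, level with the dot (265,367 against the dot at 150,338), and the finger is on its -y side. Now I'll push +y.

>>> jog_arm(
  dp=[
    [0.004,0,0],
    [0.004,0,0],
    [0.002,0,0],
    [0.001,0,0],
    [0.001,0,0],
    [0.001,0,0],
  ],
  twist=[0,0,0,0,0,0],
)

```text
time: 14.35
tool_pos: [545.4, -70.7, 82.3]
tcp_rot: [3.141, 0.001, 1.541]
contact_force: [-1.1, -4.8, 0.8]
grip_width: 0.4
finger_force: 2.5
```

>>> jog_arm(
  dp=[
    [0.001,0,0],
    [0.001,0,0],
  ],
  twist=[0,0],
)

```text
time: 14.6
tool_pos: [545.5, -68.1, 82.3]
tcp_rot: [3.141, 0.0, 1.54]
contact_force: [-1.3, -3.2, 1.1]
grip_width: 0.4
finger_force: 1.8
```

>>> jog_arm(
  dp=[
    [0.001,0,0],
    [0.001,0,0],
  ],
  twist=[0,0],
)

```text
time: 14.85
tool_pos: [545.6, -65.6, 82.3]
tcp_rot: [3.141, -0.0, 1.54]
contact_force: [-0.8, -2.1, 1.5]
grip_width: 0.5
finger_force: 1.0
```

>>> jog_arm(
  dp=[
    [0.001,0,0],
    [0.001,0,0],
  ],
  twist=[0,0],
)

```text
time: 15.1
tool_pos: [545.6, -63.4, 82.1]
tcp_rot: [3.142, -0.001, 1.54]
contact_force: [0.3, -1.1, -0.4]
grip_width: 0.4
finger_force: 0.5
```

>>> jog_arm(
  dp=[
    [0.001,0,0],
    [0.001,0,0],
    [0.001,0,0],
    [0.001,0,0],
  ],
  twist=[0,0,0,0],
)

```text
time: 15.6
tool_pos: [545.6, -59.7, 82.1]
tcp_rot: [-3.141, -0.0, 1.541]
contact_force: [0.1, -0.8, 0.7]
grip_width: 0.1
finger_force: 0.0
```

>>> jog_arm(
  dp=[
    [0.001,0,0],
    [0.001,0,0],
  ],
  twist=[0,0],
)

```text
time: 15.85
tool_pos: [545.7, -57.8, 82.2]
tcp_rot: [-3.142, -0.0, 1.54]
contact_force: [0.2, -0.8, -1.4]
grip_width: -0.0
finger_force: 0.0
```

>>> jog_arm(
  dp=[
    [0.001,0,0],
    [0.001,0,0],
  ],
  twist=[0,0],
)

```text
time: 16.1
tool_pos: [545.8, -56.3, 82.2]
tcp_rot: [3.142, 0.001, 1.541]
contact_force: [-0.6, -3.1, 0.5]
grip_width: 0.9
finger_force: 1.8
```

>>> jog_arm(
  dp=[
    [0.001,0,0],
    [0.001,0,0],
  ],
  twist=[0,0],
)

```text
time: 16.35
tool_pos: [545.9, -54.2, 82.2]
tcp_rot: [3.141, 0.0, 1.54]
contact_force: [-0.4, -3.6, -0.8]
grip_width: 0.6
finger_force: 1.8
```

>>> jog_arm(
  dp=[
    [0.001,0,0],
    [0.001,0,0],
  ],
  twist=[0,0],
)

```text
time: 16.6
tool_pos: [545.9, -51.6, 82.2]
tcp_rot: [3.142, -0.0, 1.54]
contact_force: [-0.1, -1.8, 0.2]
grip_width: 0.9
finger_force: 1.1
```

First click felt and the lever engaged again at -57, as predicted. Next are the crest at about -50 and contact in the second notch at about -43.

>>> jog_arm(
  dp=[
    [0.001,0,0],
    [0.001,0,0],
    [0.001,0,0],
  ],
  twist=[0,0,0],
)

```text
time: 16.98
tool_pos: [546.1, -48.5, 82.2]
tcp_rot: [3.141, -0.0, 1.541]
contact_force: [0.1, -0.8, -0.0]
grip_width: 0.5
finger_force: 0.2
```

>>> jog_arm(
  dp=[
    [0.001,0,0],
    [0.001,0,0],
    [0.001,0,0],
  ],
  twist=[0,0,0],
)

```text
time: 17.35
tool_pos: [546.1, -45.7, 82.2]
tcp_rot: [-3.141, -0.0, 1.541]
contact_force: [0.8, -0.8, 0.8]
grip_width: 0.6
finger_force: 0.0
```

>>> jog_arm(
  dp=[
    [0.001,0,0],
    [0.001,0,0],
    [0.001,0,0],
  ],
  twist=[0,0,0],
)

```text
time: 17.73
tool_pos: [546.2, -43.0, 82.2]
tcp_rot: [3.142, 0.0, 1.541]
contact_force: [0.1, -2.4, -0.2]
grip_width: 0.3
finger_force: 0.8
```

>>> jog_arm(
  dp=[
    [0.001,0,0],
    [0.001,0,0],
  ],
  twist=[0,0],
)

```text
time: 17.98
tool_pos: [546.3, -41.5, 82.3]
tcp_rot: [3.141, 0.001, 1.541]
contact_force: [-0.5, -5.2, 0.3]
grip_width: 0.4
finger_force: 2.2
```

>>> jog_arm(
  dp=[
    [0.001,0,0],
    [0.001,0,0],
    [0.001,0,0],
  ],
  twist=[0,0,0],
)

```text
time: 18.35
tool_pos: [546.4, -37.6, 82.2]
tcp_rot: [3.141, -0.0, 1.54]
contact_force: [0.1, -2.5, 1.2]
grip_width: 0.5
finger_force: 1.1
```

>>> jog_arm(
  dp=[
    [0.001,0,0],
    [0.001,0,0],
  ],
  twist=[0,0],
)

```text
time: 18.6
tool_pos: [546.4, -35.5, 82.2]
tcp_rot: [3.141, -0.0, 1.541]
contact_force: [-0.3, -1.0, -0.1]
grip_width: 0.5
finger_force: 0.5
```

>>> jog_arm(
  dp=[
    [0.001,0,0],
    [0,0,0],
  ],
  twist=[0,0],
)

```text
time: 18.85
tool_pos: [546.4, -34.5, 82.2]
tcp_rot: [-3.142, -0.001, 1.541]
contact_force: [0.1, -0.7, 0.7]
grip_width: 0.4
finger_force: 0.0
```

>>> jog_arm(
  dp=[
    [0.001,0,0],
    [0.001,0,0],
    [-0.015,0,0],
    [-0.025,0,0],
    [0,0,0],
    [0,0,0],
  ],
  twist=[0,0,0,0,0,0],
)

```text
time: 19.6
tool_pos: [545.2, -73.0, 82.2]
tcp_rot: [-3.141, -0.0, 1.54]
contact_force: [-0.9, 0.3, 0.8]
grip_width: 0.4
finger_force: 0.0
```

Run:
```python
from h import *
im=bot.capture("wrist"); cv2.imwrite("pics/w3.png",cv2.resize(im[60:300,220:540],None,fx=2.5,fy=2.5,interpolation=3))
o=bot.get_obs();print(o["tool_pos"],o["time"])
```

```text
[545.17638953 -72.64569287  82.16118929] 19.65
```

View pics/w3.png

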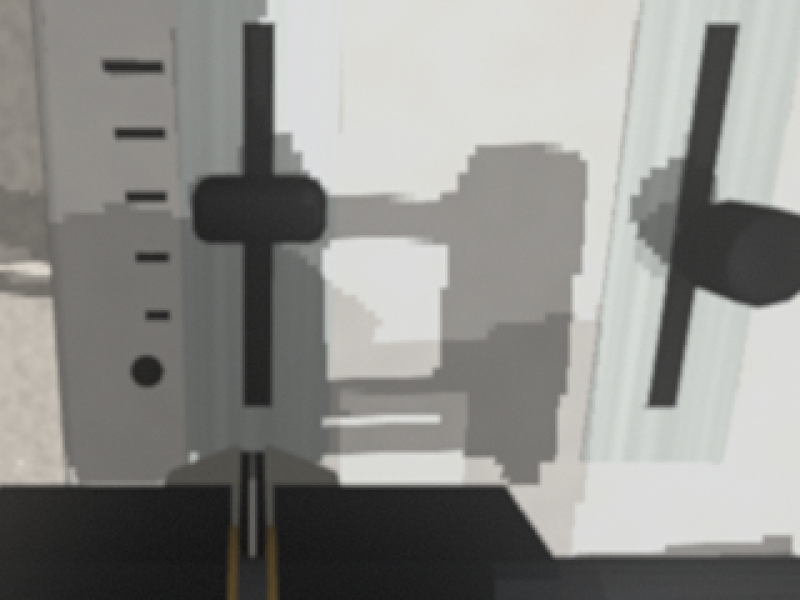

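The lever block is at (259,209), level with the third tick (146,197). The finger is clear and the iris is untouched.

```bash
python3 -c "
from plant import bot; print(bot.close_job())"
```

```text
the job is handed in; nothing more can be done
None
```

I pushed the dimmer lever back to its home stop, then forward three clicks; the last picture shows it in the third notch with the finger clear and the iris lever untouched. The job is handed in at about 20 s.

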